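Compare two office-chair back springs on their test jigs

TASK

Three flat steel chair springs are clamped in test jigs on the desk, and I want to compare the stiffness of the two long ones. With the closed fingertips, gently press the free tip of the long wide spring down onto its stop, hold it there for about a second and let it spring back up; then do the same with the long narrow spring. Leave the short spring alone and do not bear down hard on anything.

Things in the scene. Friction and masses are not known exactly. Their poses are not given: they have to be found in the camera images.
- wide_tip (a point): LONG WIDE steel leaf spring (140 mm free length, 44 wide, 3 thick): press point on its top, centre line, 12 mm in from the free end, above the stop bar. x along the leaf to the clamp, y across, z up. 63 mm above the desk at rest, 39 mm on its stop, where it slopes 13 degrees (flat fingertips stop at 41 mm). Springs back. Force grows evenly to about 9 N at the stop, then it is hard.
- narrow_tip (a point): LONG NARROW steel leaf spring (140 mm free length, 22 wide, 3 thick): press point on its top, centre line, 12 mm in from the free end, above the stop bar. x along the leaf to the clamp, y across, z up. 63 mm above the desk at rest, 39 mm on its stop, where it slopes 13 degrees (flat fingertips stop at 41 mm). Springs back. Force grows evenly to about 5 N at the stop, then it is hard.
- short_tip (a point): SHORT steel leaf spring, to be left alone (85 mm free length, 44 wide, 3 thick), in a jig like the others with its stop bar nearer the clamp: point on its upper face, centre line, 12 mm in from the free end, 63 mm above the desk. x along the leaf to the clamp, y across, z up.
- jig_wide: Jig of the wide spring, fixed to the desk; the other two are alike. Plywood plate 210 x 70 x 12 mm, origin under its centre, x along it to the clamp end, z up. Dark steel clamp block 50 x 60 mm on the +x end, 73 mm high, with two bolt heads up to 80 mm. The leaf sticks out level from it to -x, over a round black rubber stop bar lying across the plate.
There are look-alikes about, which are no part of the job. What is shaped like the jig_wide but orange is not meant.

How it is judged:
By the outcome, as a careful person would: the job done as asked, in the order asked, and still so for the second after the job is handed in, with the robot touching nothing.
It also fails if it takes over 48 s, if anything falls off the work surface, if the arm or the gripper's body presses on something with over 40 N, if the wrist force passes 120 N, or if a joint passes its speed limit or range.

ROBOT

A 6-joint arm with a two-finger parallel gripper is mounted at the origin on the work surface. World frame = base frame: x ahead of the robot, y to its left, z up, the work surface at z = 0. Lengths are in m, angles in rad, forces in N, time in s.
With the tool pointing down it reaches from about 0.25 to 0.85 m from the base axis. Payload 12.5 kg.
Tool frame: the origin (TCP) lies between the finger pads, 19 mm behind the fingertips; this is the grasp point; z points along the fingers, y is the line along which they close (so a half turn about z gives the same grasp; the last joint's range is limited). The gripper opens to 93 mm and grips with 3 to 60 N. Pads are 15 mm wide; open, the fingers measure 128 mm over their backs; the gripper's body (75 mm by 188 mm) begins 65 mm behind the grasp point.
Start: joints at [-1.4, 0.351, 1.652, -0, 1.139, -0.085], TCP at [0.139, -0.532, 0.237] pointing down, gripper open.
Joint ranges: [-2.75, 2.75], [-0.79, 2.1], [0.01, 2.65], [-1.57, 4.71], [0.07, 3.14], [-2.87, 2.87]. Speed limits (rad/s): [2.22, 2.22, 2.79, 3.14, 3.14, 3.14].

INTERFACE

Orientations are given as a rotation vector (axis times angle).
In Python, from station import ctrl, cams gives the robot as it stands.
- The arm moves only by the tool drive_tool, never from a script. Its argument "motion" is a list that holds one entry, the list of rows, each a list of 5 numbers: the opening, from 0 (shut) to 1 (fully open), then the shift along the tool's x, y, z in units of 0.75 m (1.0 is 0.75 m), then the turn about the tool's z in units of 360 degrees (1.0 is 360 degrees). A call has 1 to 12 rows; each row is the pose to reach, as a shift and turn from the pose commanded when the call began, along the tool's axes at that moment, turning the shorter way round; what a row does not reach only later rows make up. A row lasts 1/12 s, in which the tool goes at most 41.7 mm and 7.16 degrees, less where a joint would pass 70% of its speed; a pose out of reach is approached as far as the arm can. A call with a number of a shift or a turn outside -1 to 1 is refused whole. A call with a gripper value outside its range is refused whole. The fingers move at their own pace and stop on an object; the grip force is fixed at half the most. Time passes only in rows, so rows that repeat a pose let the fingers close. It gives the time, the measured TCP pose, the force, the opening and the grip force at its end, in the units of the state.
- ctrl.observe(): the state, without advancing time (a new reading comes with each control period).
- cams.get_image(name): name is "side" or "top" or "wrist"; returns the picture (384x512x3 uint8, blue, green, red); there is no depth.
- cams.camera_params(name): a dict with "fx", "fy", "cx", "cy" (pixels), "pose" (4x4, takes a point from camera to world coordinates); the wrist camera has in their place "hand_eye" (4x4, takes a point from camera to tool coordinates, whose origin is the TCP and whose axes are the flange's). Camera axes: x right, y down, z forward; pixel columns grow to the right and rows downward; lengths in m; the calibration is good to about 2 mm. A picture is of the moment at which its call begins: read the wrist's pose just before it. camera_params takes no time and is no camera call.
- ctrl.job_done(): hands the job in; it is judged then, once.
The state is a dict: "time_s": time; "q": joint angles; "joint_vel": joint speeds; "tau": joint torques, N m; "tcp_pos": TCP position; "tcp_rot": TCP orientation; "ft_force": force on the tool from outside, world axes, zero at the start; "moment": the same for the moment, N m; "gripper_width": finger opening in m; "finger_force": force on a finger pad.
Only numpy, scipy, OpenCV 4.12 (cv2) and the standard library are available. Lean on these libraries where they do the work, as an engineer would, in place of code of your own. Each camera call takes 0.05 s, during which the arm holds its last target. There are 200 camera calls.

## Working session

There is one attempt and no reset: what is moved stays moved. The work goes in short steps, Python scripts to look and compute and a tool call to move; the robot and the scene stay as the last step left them, time stands still between calls to the robot, and variables do not carry over. Pictures are saved under pics/ and viewed, at most 10 in all, crops included, and the job is handed in when it is done.

Besides the shell and the picture viewer there is one more tool, called after ">>>" as a command line: name --argument value ..., lists and objects as JSON in quotes. drive_tool: Moves the arm, as the interface text tells. Its arguments: {"type":"object","properties":{"motion":{"type":"array"}},"required":["motion"]}

```bash
mkdir -p pics; python3 - <<'E'
from station import ctrl,cams
import cv2,numpy as np
s=ctrl.observe();print({k:np.round(v,3) for k,v in s.items()})
for n in("top","side"):
    cv2.imwrite(f"pics/{n}0.png",cams.get_image(n));p=cams.camera_params(n);print(n,p['fx'],p['fy'],p['cx'],p['cy'],np.round(p['pose'],3).tolist())
E
```

```text
{'time_s': np.float64(0.0), 'q': array([-1.4  ,  0.351,  1.652,  0.   ,  1.139, -0.085]), 'joint_vel': array([-0.002, -0.   , -0.   ,  0.   , -0.001, -0.   ]), 'tau': array([-1.0000e-03, -4.9733e+01, -2.8526e+01,  7.0000e-02,  2.6000e-02,
       -0.0000e+00]), 'tcp_pos': array([ 0.139, -0.532,  0.237]), 'tcp_rot': array([-3.115, -0.401,  0.   ]), 'ft_force': array([ 0.264,  0.722, -0.162]), 'moment': array([-0.005,  0.004,  0.001]), 'finger_force': np.float64(0.0), 'gripper_width': np.float64(0.093)}
top 391.08472071884546 391.08472071884546 250.17960207810307 191.23239017218162 [[-0.005, -0.988, 0.157, 0.339], [-1.0, 0.002, -0.022, -0.003], [0.021, -0.157, -0.987, 0.868], [0.0, 0.0, 0.0, 1.0]]
side 373.7077707343599 373.7077707343599 257.61259840383 190.3644307909861 [[-0.993, -0.056, 0.101, 0.348], [-0.115, 0.493, -0.862, 0.903], [-0.002, -0.868, -0.496, 0.567], [0.0, 0.0, 0.0, 1.0]]
```

View pics/top0.png

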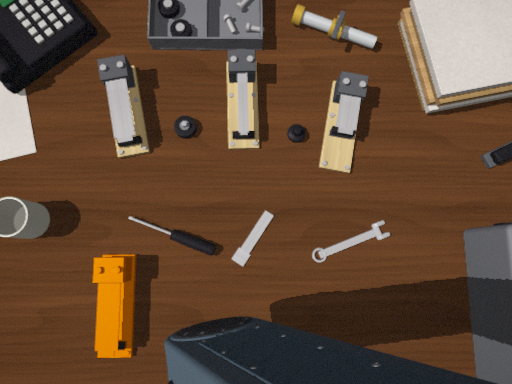

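View pics/side0.png

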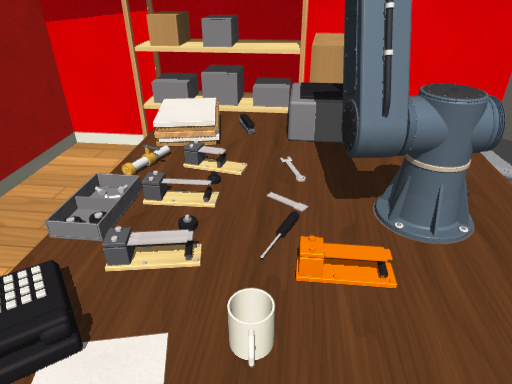

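The top view shows the wide jig at about (123,107), the narrow at (243,100), the short at (345,120), and an orange decoy at (115,305). The side view agrees. I'll enlarge the first two.

```bash
python3 - <<'E'
import cv2
i=cv2.imread("pics/top0.png")[45:165,90:275]
cv2.imwrite("pics/crop.png",cv2.resize(i,None,fx=4.3,fy=4.3,interpolation=cv2.INTER_CUBIC))
E
```

```text
(no output)
```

View pics/crop.png

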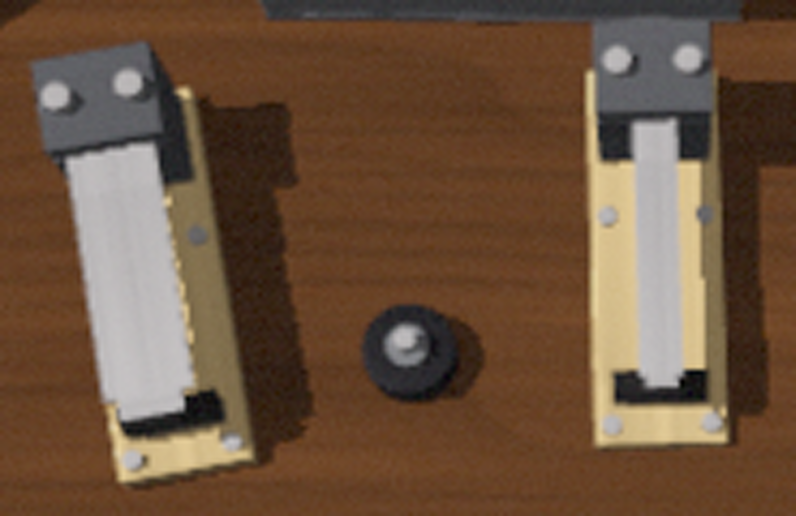

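The crop shows the wide leaf running from the clamp edge at (112,151) to its free end at (152,413), and the narrow one from (656,120) to (662,386).

```bash
cat > h.py <<'E'
from station import ctrl,cams
import numpy as np
from scipy.spatial.transform import Rotation as R
def ray(p,u,v,z,T):
    d=T[:3,:3]@[(u-p['cx'])/p['fx'],(v-p['cy'])/p['fy'],1]
    return T[:3,3]+d*(z-T[2,3])/d[2]
def rel(target,yaw_axis=None):
    s=ctrl.observe();M=R.from_rotvec(s['tcp_rot']).as_matrix()
    d=M.T@(np.array(target)-s['tcp_pos']);print("shift units",np.round(d/.75,4),"t",s['time_s'])
    if yaw_axis is not None:
        a=M.T@np.array(yaw_axis);print("turn for tool x on axis, deg",np.degrees(np.arctan2(a[1],a[0])))
E
python3 - <<'E'
from h import *
p=cams.camera_params("top");T=np.array(p['pose'])
f=lambda u,v:ray(p,(u+.5)/4.3+90-.5,(v+.5)/4.3+45-.5,.063,T)
for n,c,e in(("wide",(112,151),(152,413)),("narrow",(656,120),(662,386))):
    C,E=f(*c),f(*e);L=np.linalg.norm(C-E);x=(C-E)/L;P=E+.012*x
    print(n,"len",L,"tip",P,"axis",x,np.degrees(np.arctan2(x[1],x[0])))
    rel([P[0],P[1],.063+.019+.05],x)
    q=cams.camera_params("side");Q=np.linalg.inv(q['pose'])@np.r_[P[:2],.063,1]
    print("side px",q['fx']*Q[0]/Q[2]+q['cx'],q['fy']*Q[1]/Q[2]+q['cy'])
s=ctrl.observe();print(R.from_rotvec(s['tcp_rot']).as_matrix().round(3))
E
```

```text
wide len 0.1388422304540408 tip [0.58687113 0.24539409 0.063     ] axis [0.9821281  0.18821371 0.        ] 10.848556708132959
shift units [ 0.8398 -0.8514  0.1409] t 0.1
turn for tool x on axis, deg 3.807938808670774
side px 185.97148804295023 234.64186106693137
narrow len 0.14029674103552447 tip [ 0.6012429  -0.00717623  0.063     ] axis [0.99981046 0.01946907 0.        ] 1.1155661868848372
shift units [ 0.7731 -0.5207  0.1405] t 0.1
turn for tool x on axis, deg 13.54092439907137
side px 206.0088064802939 181.27820473863474
[[ 0.967  0.253 -0.   ]
 [ 0.253 -0.967  0.001]
 [ 0.    -0.001 -1.   ]]
```

>>> drive_tool --motion '[[[0, 0.84, -0.851, 0, 0.0106], [0, 0.84, -0.851, 0, 0.0106], [0, 0.84, -0.851, 0, 0.0106], [0, 0.84, -0.851, 0, 0.0106], [0, 0.84, -0.851, 0, 0.0106], [0, 0.84, -0.851, 0, 0.0106], [0, 0.84, -0.851, 0, 0.0106], [0, 0.84, -0.851, 0, 0.0106], [0, 0.84, -0.851, 0, 0.0106], [0, 0.84, -0.851, 0, 0.0106], [0, 0.84, -0.851, 0, 0.0106], [0, 0.84, -0.851, 0, 0.0106]]]'

```text
time_s: 1.1
tcp_pos: [0.3894, -0.0969, 0.2375]
tcp_rot: [3.127, 0.297, 0.0]
ft_force: [1.8, -1.0, -0.1]
gripper_width: 0.0175
finger_force: 0.0
```

```bash
python3 -c "
from h import *
rel([.5869,.2454,.132],[.9821,.1882,0]);print(ctrl.observe()['tcp_pos'])"
```

```text
shift units [ 0.3444 -0.3988  0.1407] t 1.1
turn for tool x on axis, deg -0.014761644309261093
[ 0.3894024  -0.09687503  0.23751892]
```

>>> drive_tool --motion '[[[0, 0.344, -0.399, 0, 0], [0, 0.344, -0.399, 0, 0], [0, 0.344, -0.399, 0, 0], [0, 0.344, -0.399, 0, 0], [0, 0.344, -0.399, 0, 0], [0, 0.344, -0.399, 0, 0], [0, 0.344, -0.399, 0, 0], [0, 0.344, -0.399, 0, 0], [0, 0.344, -0.399, 0, 0], [0, 0.344, -0.399, 0, 0], [0, 0.344, -0.399, 0.06, 0], [0, 0.344, -0.399, 0.06, 0]]]'

```text
time_s: 2.1
tcp_pos: [0.5837, 0.2438, 0.1863]
tcp_rot: [3.125, 0.299, -0.013]
ft_force: [-1.1, 0.4, -1.6]
gripper_width: 0.0003
finger_force: 0.0
```

```bash
python3 -c "
from h import *
import cv2
rel([.5869,.2454,.112],[.9821,.1882,0]);print(ctrl.observe()['tcp_pos'])
cv2.imwrite('pics/w1.png',cams.get_image('wrist'))
rel([.5869,.2454,.112],[.9821,.1882,0]);print(ctrl.observe()['ft_force'])
p=cams.camera_params('wrist');s=ctrl.observe();H=np.linalg.inv(p['hand_eye'])
M=R.from_rotvec(s['tcp_rot']).as_matrix()
for P in ([.5869,.2454,.063],[.5751,.2431,.063]):
  c=H@np.r_[M.T@(np.array(P)-s['tcp_pos']),1];print(p['fx']*c[0]/c[2]+p['cx'],p['fy']*c[1]/c[2]+p['cy'])
"
```

```text
shift units [ 0.0054 -0.0015  0.0991] t 2.1
turn for tool x on axis, deg 0.08130596154451622
[0.58373553 0.24375325 0.18633603]
shift units [ 0.0054 -0.0025  0.1015] t 2.15
turn for tool x on axis, deg 0.03157483818503397
[ 0.04729044 -0.28270099 -0.80319025]
254.50344972150896 188.50884864362575
254.55966600215177 201.44197085193085
```

View pics/w1.png

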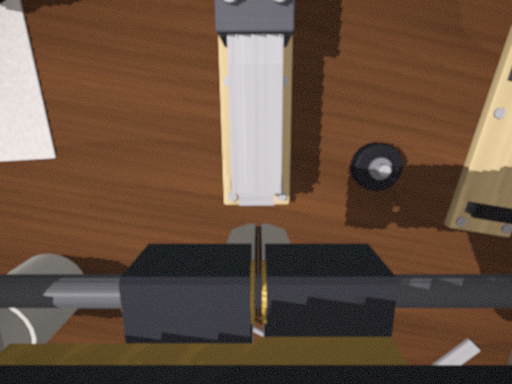

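The wrist view shows the wide leaf's free end at about (256,205) and its clamp end at about (255,34). The prediction was about (254.5,201), using a slightly late pose. I'll take a still picture to refine it.

```bash
python3 -c "
from h import *
import cv2
for k in range(3): cams.get_image('wrist')
s=ctrl.observe();i=cams.get_image('wrist')
cv2.imwrite('pics/w2.png',cv2.resize(i[0:240,170:350],None,fx=2.5,fy=2.5,interpolation=cv2.INTER_CUBIC))
p=cams.camera_params('wrist');H=np.linalg.inv(p['hand_eye']);print(np.round(p['hand_eye'],3),s['tcp_pos'])
M=R.from_rotvec(s['tcp_rot']).as_matrix()
x=np.array([.9821,.1882,0]);E=np.array([.5751,.2431,.063])
for d in (0,.012,.14):
 for w in (-.022,0,.022):
  P=E+d*x+w*np.array([-x[1],x[0],0])
  c=H@np.r_[M.T@(np.array(P)-s['tcp_pos']),1];print(d,w,2.5*(p['fx']*c[0]/c[2]+p['cx']-170),2.5*(p['fy']*c[1]/c[2]+p['cy']))
rel([.5869,.2454,.112],[.9821,.1882,0])
"
```

```text
[[ 0.001 -0.969 -0.249  0.069]
 [ 1.     0.001 -0.     0.001]
 [ 0.    -0.249  0.969 -0.146]
 [ 0.     0.     0.     1.   ]] [0.58636878 0.24299435 0.1939003 ]
0 -0.022 270.3052647775337 508.898691463097
0 0 210.72036567954507 508.8707186126822
0 0.022 151.13948054416426 508.8427476466706
0.012 -0.022 270.8451733030266 477.3293917749394
0.012 0 210.63871540730213 477.30220160273353
0.012 0.022 150.43635565143404 477.2750132813113
0.14 -0.022 277.39282819015057 94.4777240826646
0.14 0 209.6485192668942 94.46179160854577
0.14 0.022 141.9093988552902 94.44586035468937
shift units [ 0.0008 -0.003   0.1098] t 2.35
turn for tool x on axis, deg -0.053658620369537696
```

View pics/w2.png

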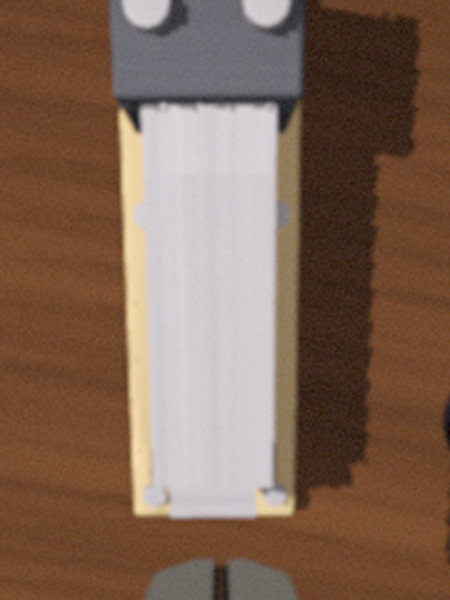

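The still shows the leaf end at about (212,517) and the clamp edge at v of about 104, both roughly 3 mm nearer the robot than predicted. I'll split the difference and aim about 2 mm closer to the tip. First I'll hover just above the leaf.

>>> drive_tool --motion '[[[0, -0.002, -0.003, 0.04, 0], [0, -0.002, -0.003, 0.08, 0], [0, -0.002, -0.003, 0.11, 0], [0, -0.002, -0.003, 0.13, 0], [0, -0.002, -0.003, 0.14, 0], [0, -0.002, -0.003, 0.142, 0], [0, -0.002, -0.003, 0.142, 0], [0, -0.002, -0.003, 0.142, 0], [0, -0.002, -0.003, 0.142, 0]]]'

```text
time_s: 3.1
tcp_pos: [0.5849, 0.2456, 0.0875]
tcp_rot: [-3.127, -0.297, -0.003]
ft_force: [-0.4, -0.3, 0.2]
gripper_width: 0.0002
finger_force: 0.0
```

```bash
python3 -c "
from h import *
rel([.5849,.2453,.0620],[.9821,.1882,0]);s=ctrl.observe();print(s['tcp_pos'],s['ft_force'])"
```

```text
shift units [-0.0001  0.0004  0.0339] t 3.1
turn for tool x on axis, deg -0.010964688632198976
[0.58488621 0.24557658 0.08745766] [-0.38296264 -0.34554684  0.17259725]
```

>>> drive_tool --motion '[[[0, 0, 0, 0.004, 0], [0, 0, 0, 0.008, 0], [0, 0, 0, 0.012, 0], [0, 0, 0, 0.016, 0], [0, 0, 0, 0.02, 0], [0, 0, 0, 0.024, 0], [0, 0, 0, 0.027, 0], [0, 0, 0, 0.03, 0], [0, 0, 0, 0.032, 0], [0, 0, 0, 0.034, 0], [0, 0, 0, 0.034, 0], [0, 0, 0, 0.034, 0]]]'

```text
time_s: 4.1
tcp_pos: [0.5859, 0.2459, 0.0617]
tcp_rot: [-3.127, -0.297, -0.007]
ft_force: [4.1, 1.2, 9.6]
gripper_width: 0.0008
finger_force: 4.5
```

>>> drive_tool --motion '[[[0, 0, 0, 0.001, 0], [0, 0, 0, 0.001, 0], [0, 0, 0, 0.001, 0]]]'

```text
time_s: 4.35
tcp_pos: [0.586, 0.2459, 0.0611]
tcp_rot: [-3.127, -0.297, -0.008]
ft_force: [5.2, 0.6, 11.1]
gripper_width: 0.0005
finger_force: 4.6
```

>>> drive_tool --motion '[[[0, 0, 0, 0.001, 0], [0, 0, 0, 0.001, 0], [0, 0, 0, 0.001, 0]]]'

```text
time_s: 4.6
tcp_pos: [0.5862, 0.2459, 0.0605]
tcp_rot: [-3.127, -0.297, -0.008]
ft_force: [4.4, 0.7, 10.2]
gripper_width: 0.0003
finger_force: 4.8
```

>>> drive_tool --motion '[[[0, 0, 0, 0.001, 0], [0, 0, 0, 0.001, 0], [0, 0, 0, 0.001, 0]]]'

```text
time_s: 4.85
tcp_pos: [0.5862, 0.2459, 0.0598]
tcp_rot: [-3.126, -0.297, -0.008]
ft_force: [4.0, 0.5, 10.6]
gripper_width: 0.0012
finger_force: 4.9
```

>>> drive_tool --motion '[[[0, 0, 0, 0.001, 0], [0, 0, 0, 0.001, 0], [0, 0, 0, 0.001, 0]]]'

```text
time_s: 5.1
tcp_pos: [0.5863, 0.246, 0.0593]
tcp_rot: [-3.126, -0.297, -0.009]
ft_force: [3.9, 0.1, 13.8]
gripper_width: 0.0009
finger_force: 5.8
```

>>> drive_tool --motion '[[[0, 0, 0, 0.0005, 0], [0, 0, 0, 0.0005, 0], [0, 0, 0, 0.0005, 0], [0, 0, 0, 0.0005, 0], [0, 0, 0, 0.0005, 0], [0, 0, 0, 0.0005, 0]]]'

```text
time_s: 5.6
tcp_pos: [0.5864, 0.246, 0.0591]
tcp_rot: [-3.126, -0.297, -0.009]
ft_force: [2.9, 0.2, 14.4]
gripper_width: 0.0008
finger_force: 6.6
```

It's firmly on the stop: the force stepped up while z stalled. I'll finish the hold and then rise.

>>> drive_tool --motion '[[[0, 0, 0, 0, 0], [0, 0, 0, 0, 0], [0, 0, 0, 0, 0], [0, 0, 0, 0, 0], [0, 0, 0, 0, 0], [0, 0, 0, -0.01, 0], [0, 0, 0, -0.025, 0], [0, 0, 0, -0.045, 0], [0, 0, 0, -0.08, 0], [0, 0, 0, -0.13, 0], [0, 0, 0, -0.17, 0], [0, 0, 0, -0.17, 0]]]'

```text
time_s: 6.6
tcp_pos: [0.5861, 0.2461, 0.1906]
tcp_rot: [-3.126, -0.297, -0.012]
ft_force: [0.4, 1.3, 0.6]
gripper_width: 0.0004
finger_force: 0.0
```

```bash
python3 -c "
from h import *
import cv2
cv2.imwrite('pics/t1.png',cams.get_image('side'))
rel([.5993,-.0072,.19],[.9998,.0195,0]);s=ctrl.observe();print(s['tcp_pos'],s['ft_force'])"
```

```text
shift units [-0.0449  0.3348 -0.0039] t 6.65
turn for tool x on axis, deg 9.725226376976654
[0.585146   0.24576589 0.18740343] [ 0.09202275  0.51156714 -1.02334643]
```

View pics/t1.png

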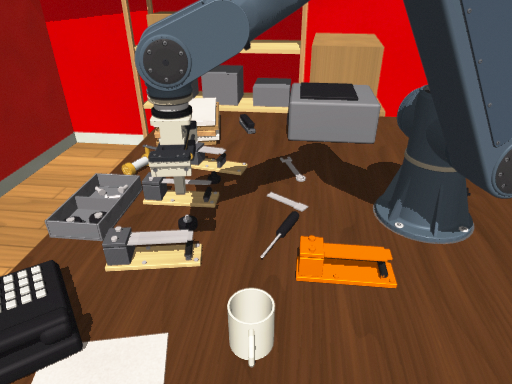

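The wide spring is back level, with its tip at about (190,236). Now I'll move to the narrow one.

>>> drive_tool --motion '[[[0, -0.045, 0.335, 0, 0.027], [0, -0.045, 0.335, 0, 0.027], [0, -0.045, 0.335, 0, 0.027], [0, -0.045, 0.335, 0, 0.027], [0, -0.045, 0.335, 0, 0.027], [0, -0.045, 0.335, 0, 0.027], [0, -0.045, 0.335, 0, 0.027], [0, -0.045, 0.335, 0, 0.027], [0, -0.045, 0.335, 0, 0.027], [0, -0.045, 0.335, 0, 0.027], [0, -0.045, 0.335, 0, 0.027], [0, -0.045, 0.335, 0, 0.027]]]'

```text
time_s: 7.65
tcp_pos: [0.5982, -0.0065, 0.1843]
tcp_rot: [-3.141, -0.033, 0.001]
ft_force: [0.8, -0.4, -0.9]
gripper_width: 0.0002
finger_force: 0.0
```

```bash
python3 -c "
from h import *
import cv2
for k in range(3): cams.get_image('wrist')
s=ctrl.observe();i=cams.get_image('wrist')
cv2.imwrite('pics/w3.png',cv2.resize(i[0:240,170:350],None,fx=2.5,fy=2.5,interpolation=cv2.INTER_CUBIC))
p=cams.camera_params('wrist');H=np.linalg.inv(p['hand_eye']);print(s['tcp_pos'])
M=R.from_rotvec(s['tcp_rot']).as_matrix()
x=np.array([.9998,.0195,0]);E=np.array([.5993,-.0072,.063])-.012*x
for d in (0,.14):
 for w in (-.011,.011):
  P=E+d*x+w*np.array([-x[1],x[0],0])
  c=H@np.r_[M.T@(np.array(P)-s['tcp_pos']),1];print(d,w,2.5*(p['fx']*c[0]/c[2]+p['cx']-170),2.5*(p['fy']*c[1]/c[2]+p['cy']))
rel([.5993,-.0072,.087],x)
"
```

```text
[ 0.59828597 -0.007049    0.18456232]
0 -0.011 247.96416445780892 516.1583572368514
0 0.011 186.45313486902552 516.0216525581801
0.14 -0.011 252.97452799736732 87.36686650999275
0.14 0.011 182.6919135008692 87.21003108848954
shift units [ 0.0013 -0.      0.1301] t 7.85
turn for tool x on axis, deg 0.042039646885674596
```

View pics/w3.png

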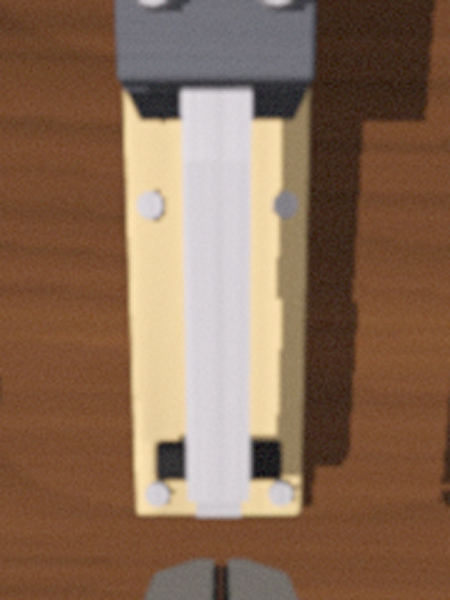

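The narrow leaf's end is at (218,517) and its edges at u of 187–249, which matches the prediction. I'll descend to hover.

>>> drive_tool --motion '[[[0, 0.001, 0, 0.04, 0], [0, 0.001, 0, 0.08, 0], [0, 0.001, 0, 0.105, 0], [0, 0.001, 0, 0.12, 0], [0, 0.001, 0, 0.128, 0], [0, 0.001, 0, 0.13, 0], [0, 0.001, 0, 0.13, 0], [0, 0.001, 0, 0.13, 0], [0, 0.001, 0, 0.13, 0]]]'

```text
time_s: 8.6
tcp_pos: [0.5997, -0.0077, 0.0882]
tcp_rot: [3.141, 0.031, 0.003]
ft_force: [0.4, 0.4, 0.1]
gripper_width: 0.0004
finger_force: 0.0
```

>>> drive_tool --motion '[[[0, 0, 0, 0.004, 0], [0, 0, 0, 0.008, 0], [0, 0, 0, 0.012, 0], [0, 0, 0, 0.016, 0], [0, 0, 0, 0.02, 0], [0, 0, 0, 0.024, 0], [0, 0, 0, 0.027, 0], [0, 0, 0, 0.03, 0], [0, 0, 0, 0.032, 0], [0, 0, 0, 0.034, 0], [0, 0, 0, 0.034, 0], [0, 0, 0, 0.034, 0]]]'

```text
time_s: 9.6
tcp_pos: [0.5993, -0.0077, 0.0617]
tcp_rot: [3.141, 0.031, 0.001]
ft_force: [2.4, 0.4, 4.6]
gripper_width: 0.0004
finger_force: 2.4
```

>>> drive_tool --motion '[[[0, 0, 0, 0.002, 0], [0, 0, 0, 0.002, 0], [0, 0, 0, 0.002, 0]]]'

```text
time_s: 9.85
tcp_pos: [0.5994, -0.0077, 0.0603]
tcp_rot: [3.141, 0.031, 0.001]
ft_force: [2.4, -0.1, 5.8]
gripper_width: 0.0009
finger_force: 2.6
```

>>> drive_tool --motion '[[[0, 0, 0, 0.001, 0], [0, 0, 0, 0.001, 0], [0, 0, 0, 0.001, 0]]]'

```text
time_s: 10.1
tcp_pos: [0.5995, -0.0077, 0.0597]
tcp_rot: [3.141, 0.031, 0.002]
ft_force: [2.3, 0.1, 6.3]
gripper_width: 0.0007
finger_force: 2.7
```

>>> drive_tool --motion '[[[0, 0, 0, 0.001, 0], [0, 0, 0, 0.001, 0], [0, 0, 0, 0.001, 0]]]'

```text
time_s: 10.35
tcp_pos: [0.5996, -0.0077, 0.0591]
tcp_rot: [3.141, 0.031, 0.002]
ft_force: [2.8, 0.1, 7.6]
gripper_width: 0.0006
finger_force: 3.1
```

>>> drive_tool --motion '[[[0, 0, 0, 0.0007, 0], [0, 0, 0, 0.0007, 0], [0, 0, 0, 0.0007, 0]]]'

```text
time_s: 10.6
tcp_pos: [0.5997, -0.0077, 0.0587]
tcp_rot: [3.141, 0.031, 0.003]
ft_force: [2.6, -0.0, 9.3]
gripper_width: 0.0002
finger_force: 3.9
```

It's on the stop, with the force stepping from 6.3 to 9.3 N. I'll hold and release.

>>> drive_tool --motion '[[[0, 0, 0, 0, 0], [0, 0, 0, 0, 0], [0, 0, 0, 0, 0], [0, 0, 0, 0, 0], [0, 0, 0, 0, 0], [0, 0, 0, 0, 0], [0, 0, 0, 0, 0], [0, 0, 0, 0, 0], [0, 0, 0, 0, 0], [0, 0, 0, -0.01, 0], [0, 0, 0, -0.025, 0], [0, 0, 0, -0.045, 0]]]'

```text
time_s: 11.6
tcp_pos: [0.5978, -0.0076, 0.0915]
tcp_rot: [-3.141, -0.031, 0.005]
ft_force: [-0.3, -0.4, -0.4]
gripper_width: 0.0004
finger_force: 0.0
```

>>> drive_tool --motion '[[[0, 0, 0, -0.04, 0], [0, 0, 0, -0.08, 0], [0, 0, 0, -0.12, 0], [0, 0, 0, -0.14, 0], [0, 0, 0, -0.14, 0], [0, 0, 0, -0.14, 0], [0, 0, 0, -0.14, 0], [0, 0, 0, -0.14, 0]]]'

```text
time_s: 12.27
tcp_pos: [0.5982, -0.0076, 0.1953]
tcp_rot: [-3.141, -0.031, 0.004]
ft_force: [0.1, -0.3, -0.5]
gripper_width: 0.0004
finger_force: 0.0
```

```bash
python3 -c "
from h import *
import cv2
s=ctrl.observe();print(s['tcp_pos'],s['ft_force'])
cv2.imwrite('pics/t2.png',cams.get_image('side'))"
```

```text
[ 0.59822727 -0.00761603  0.19530628] [ 0.12980199 -0.3289155  -0.50298158]
```

View pics/t2.png

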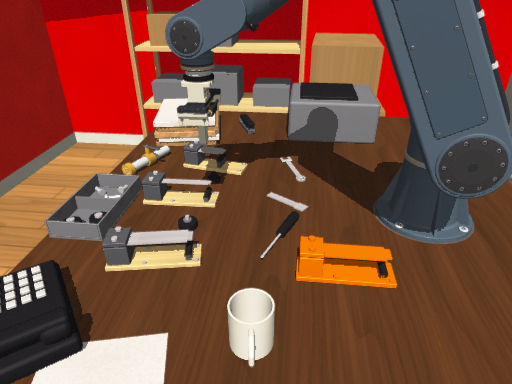

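Both springs are level again, with tips at about (190,236) and (210,182), and the gripper is clear of everything.

```bash
python3 -c "
from station import ctrl
print(ctrl.job_done())"
```

```text
the job is handed in; nothing more can be done
None
```

I pressed the long wide spring, then the long narrow one, onto their stops for about a second each (peak readings about 14 N and 9 N); both sprang back, the short spring was left alone, and the job was handed in at about 12 s.

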